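Close the adjustable wrench on the purge valve's nut and tighten it

TASK

An adjustable wrench is sitting on the hexagonal top nut of the purge valve, with its jaw still open. Roll its worm with a fingertip until the jaw is snug on the nut (do not shove the jaw itself), and only then push the handle about 30 degrees clockwise, seen from above, so that the nut turns with it. Leave the wrench on the nut, still snug.

Things in the scene. Friction and masses are not known exactly. Their poses are not given: they have to be found in the camera images.
- nut_top (a point): Centre of the top of the steel hex nut (32 mm across flats, 17 mm high, top 77 mm above the bench) on the brass valve body, screwed to a 90 x 120 mm grey plate. Its axis is vertical; the wrench swings about it. Site axes at the start: x along the wrench's handle, y to its fixed jaw; they do not turn with the nut. The like valve without a wrench and the loose wrench lying flat are bystanders.
- worm_top (a point): Middle of the uppermost line, 86 mm above the bench, of the wrench's worm: a knurled roller 28 mm in diameter and 24 mm long, its axis level and square to the handle, 42 mm from the nut's axis towards the handle and 10 mm to the movable jaw's side. All else within 60 mm is at least 8 mm lower. Site x: along the handle, away from the nut; y: along the worm.
- handle_point (a point): Point on the middle line of the wrench's flat handle, 150 mm from the nut's axis, at mid thickness, 71 mm above the bench. Site x: along the handle, away from the nut; y: across it. Handle 26 mm wide, 12 mm thick, reaching 242 mm from the nut's axis, free beneath. To turn clockwise push its +y side towards -y (2 to 4 N). With the jaw open the wrench slips round the nut.
- jaw (a joint): The wrench's movable jaw, the 36 x 16 mm block on the -y side of the nut: free gap between jaw and nut in m. About 0.004 to 0.007 at the start, 0 when snug (under 0.0015 counts as snug), growing as it opens.
- nut (a joint): Angle of the steel nut in rad, 0 at the start, negative when turned clockwise seen from above.
- swing (a joint): Swing of the wrench about the nut's axis in rad, 0 at the start, positive clockwise seen from above. It stays where it is left.
- worm (a joint): Roll of the worm, rad; grows, and closes the jaw by 2 mm per rad (1.4 mm per 10 mm of surface travel), as its top moves along +x of worm_top, away from the nut. Under a finger the whole wrench yields downwards by up to 6 mm (2.4 N/mm) and comes back: a closed fingertip pressed 3 to 4 mm down and drawn along x rolls it by friction (about 2 N); lift, go back, repeat. When snug, the worm stops and the finger slides.

How it is judged (in metres and radians):
On the way, in this order (a step that is already met when the one before it is completed fails the run):
1. the jaw is closed snugly on the nut (gap under 1.5 mm) while wrench and nut are still within 8 degrees of where they stood (value of joint jaw below 0.0015 m and value of joint each of nut, swing above -0.14 rad and value of joint swing below 0.14 rad), for 0.2 s.
2. the nut has been turned clockwise by more than 20 degrees (value of joint nut below -0.35 rad), for 0.1 s.
At the end, for the whole second after the job is handed in: The jaw is snug on the nut (gap under 1.5 mm), and the nut and the wrench stand 20 to 43 degrees clockwise of their starting angle (value of joint jaw below 0.0015 m and value of joint nut between -0.75 and -0.35 rad and value of joint swing between 0.33 and 0.77 rad); the robot touches nothing.
It fails at once if the fingers push on the movable jaw itself with more than 5 N (contact force between the fingers and jaw_c0 above 5 N).
It also fails if it takes over 48 s, if anything falls off the work surface, if the arm or the gripper's body presses on something with over 40 N, if the wrist force passes 120 N, or if a joint passes its speed limit or range.

ROBOT

A 6-joint arm with a two-finger parallel gripper is mounted at the origin on the work surface. World frame = base frame: x ahead of the robot, y to its left, z up, the work surface at z = 0. Lengths are in mm, angles in rad, forces in N, time in s.
With the tool pointing down it reaches from about 300 to 850 mm from the base axis. Payload 4.2 kg.
Tool frame: the origin (TCP) lies on the mounting face of the last link; the fingertips stand 191 mm ahead of it and the grasp point (between the pads) lies 172 mm ahead of it; z points along the fingers, y is the line along which they close (so a half turn about z gives the same grasp; the last joint's range is limited). The gripper opens to 91 mm and grips with 3 to 60 N. Pads are 32 mm wide; open, the fingers measure 118 mm over their backs; the gripper's body (76 mm by 178 mm) begins 60 mm behind the grasp point.
Start: joints at [-1.139, 0.32, 1.565, -0, 1.257, -0.02], TCP at [251.035, -517.305, 404.776] pointing down, gripper open.
Joint ranges: [-3.11, 3.11], [-0.84, 2.01], [0.21, 2.61], [-1.34, 4.49], [0.05, 2.63], [-2.56, 2.56]. Speed limits (rad/s): [2.57, 2.57, 3.14, 3.14, 3.14, 3.14].

INTERFACE

Orientations are given as a unit quaternion [x, y, z, w].
In Python, from station import read_state, read_camera, get_calibration, job gives the robot as it stands.
- The arm moves only by the tool step_arm, never from a script. Its argument "commands" is text: rows parted by semicolons, each of 7 numbers parted by spaces: the closure, from 0 (fully open) to 1 (shut), then the shift along the tool's x, y, z in units of 30 mm (1.0 is 30 mm), then the turn, a rotation vector about the tool's x, y, z in units of 6 degrees (1.0 is 6 degrees). A call has exactly 8 rows; each row is the pose to reach, as a shift and turn from the pose commanded when the call began, along the tool's axes at that moment; what a row does not reach only later rows make up. A row lasts 1/8 s, in which the tool goes at most 62.5 mm and 10.7 degrees, less where a joint would pass 70% of its speed; a pose out of reach is approached as far as the arm can. A call with a gripper value outside its range is refused whole. The fingers move at their own pace and stop on an object; the grip force is fixed at half the most. Time passes only in rows, so rows that repeat a pose let the fingers close, or fill a call up. It gives the time, the measured TCP pose, the force, the opening and the grip force at its end, in the units of the state.
- read_state(): the state, without advancing time (a new reading comes with each control period).
- read_camera(name): name is "scene" or "top"; returns (picture, depth): 384x512x3 uint8, blue, green, red; 384x512 float32, mm along the optical axis (not along the pixel's ray), 0 where there is no reading.
- get_calibration(name): a dict with "fx", "fy", "cx", "cy" (pixels), "R" (3x3) and "t" (3): a world point X has camera coordinates R X + t. Camera axes: x right, y down, z forward; pixel columns grow to the right and rows downward; lengths in mm; the calibration is good to about 2 mm. A picture is of the moment at which its call begins. get_calibration takes no time and is no camera call.
- job.close_job(): hands the job in; it is judged then, once.
The state is a dict: "time_s": time; "q": joint angles; "qvel": joint speeds; "joint_efforts": joint torques, N m; "tcp_pos": TCP position; "tool_rot": TCP orientation; "force": force on the tool from outside, world axes, zero at the start; "ft_torque": the same for the moment, N m; "gripper_width": finger opening in mm; "finger_force": force on a finger pad.
Only numpy, scipy, OpenCV 4.12 (cv2) and the standard library are available. Lean on these libraries where they do the work, as an engineer would, in place of code of your own. Each camera call takes 0.05 s, during which the arm holds its last target. There are 200 camera calls.

## Working session

There is one attempt and no reset: what is moved stays moved. The work goes in short steps, Python scripts to look and compute and a tool call to move; the robot and the scene stay as the last step left them, time stands still between calls to the robot, and variables do not carry over. Pictures are saved under pics/ and viewed, at most 10 in all, crops included, and the job is handed in when it is done.

Besides the shell and the picture viewer there is one more tool, called in YAML: its name, and indented under it one key for each argument. step_arm: Moves the arm, as the interface text tells. Its arguments: {"type":"object","properties":{"commands":{"type":"string"}},"required":["commands"]}

```bash
mkdir -p pics; python3 - <<'E'
from station import *
import cv2,numpy as np
for n in("top","scene"):
    p,d=read_camera(n); cv2.imwrite(f"pics/{n}0.png",p); np.save(f"{n}0.npy",d)
    c=get_calibration(n); print(n,c)
s=read_state(); print(s)
E
```

```text
top {'fx': 395.2346013743639, 'fy': 395.2346013743639, 'cx': 251.8587864712204, 'cy': 192.10395782383705, 'R': array([[-0.02804096, -0.99787337, -0.0588425 ],
       [-0.99042826,  0.03569414, -0.13333335],
       [ 0.13515013,  0.05454048, -0.98932289]]), 't': array([ 53.02187737, 536.37452164, 676.33523066])}
scene {'fx': 460.7686987599016, 'fy': 460.7686987599016, 'cx': 260.9152592616848, 'cy': 181.18761543672153, 'R': array([[-0.61040724,  0.79202713, -0.00979946],
       [ 0.53087347,  0.39989436, -0.74716655],
       [-0.58785743, -0.46127814, -0.6645646 ]]), 't': array([ 293.88262182, -186.25835749, 1062.30359216])}
{'time_s': 0.1, 'q': array([-1.13902922e+00,  3.20259056e-01,  1.56554724e+00, -2.18795498e-05,
        1.25738871e+00, -1.99967985e-02]), 'qvel': array([-1.12856007e-03, -1.77060693e-03, -2.29387060e-03, -2.38238226e-06,
        9.38090907e-04,  8.66512894e-04]), 'joint_efforts': array([ 1.10839886e-03, -4.13332093e+01, -2.32509416e+01,  7.28879892e-02,
        4.21626563e-02, -6.48973355e-05]), 'tcp_pos': array([ 250.95996038, -517.18998781,  403.99004946]), 'tool_rot': array([ 9.74595889e-01,  2.23969219e-01, -1.73972037e-04, -7.82129583e-04]), 'force': array([-0.0443506 , -0.58602676, -0.29992494]), 'ft_torque': array([0.00578123, 0.00710359, 0.01043604]), 'finger_force': 0.0, 'gripper_width': 90.75624741296143}
```

View pics/top0.png

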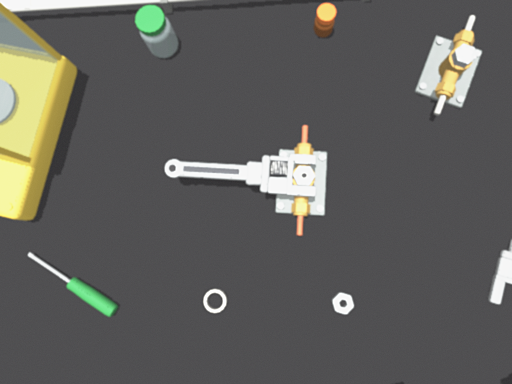

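View pics/scene0.png

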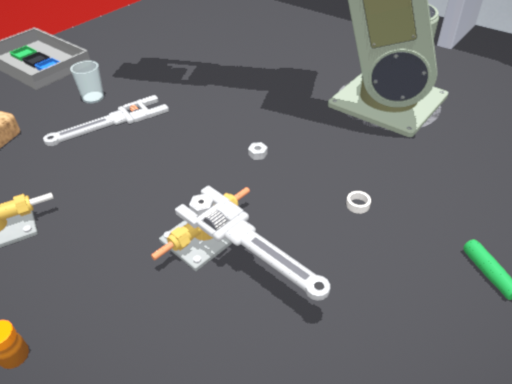

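The top view shows the wrench with its nut at about (304,175), worm at about (279,168) and handle ring at (173,168). So the handle runs along world +y and the movable jaw is on the upper (+x) side. The scene view agrees.

```bash
cat > h.py <<'E'
import numpy as np,cv2
from station import *
def ray(n,u,v,z):
    c=get_calibration(n);R=c['R'];o=-R.T@c['t']
    d=R.T@np.array([(u-c['cx'])/c['fx'],(v-c['cy'])/c['fy'],1]); return o+d*(z-o[2])/d[2]
def px(n,X):
    c=get_calibration(n);p=c['R']@X+c['t'];return np.array([c['fx']*p[0]/p[2]+c['cx'],c['fy']*p[1]/p[2]+c['cy']])
E
python3 - <<'E'
from h import *
p=cv2.imread("pics/top0.png");c=p[135:225,155:335]
cv2.imwrite("pics/topc.png",cv2.resize(c,None,fx=4.4,fy=4.4,interpolation=cv2.INTER_CUBIC))
p=cv2.imread("pics/scene0.png");c=p[175:265,150:270]
cv2.imwrite("pics/scc.png",cv2.resize(c,None,fx=6,fy=6,interpolation=cv2.INTER_CUBIC))
d=np.load("top0.npy")
for u,v in((304,170),(279,168),(210,171),(173,161)):
    cc=get_calibration("top");z=d[v,u];X=cc['R'].T@(z*np.array([(u-cc['cx'])/cc['fx'],(v-cc['cy'])/cc['fy'],1])-cc['t']);print(u,v,X.round(1))
E
```

```text
304 170 [566.8 -56.2  79.2]
279 168 [570.8 -13.9  85. ]
210 171 [571.4 104.7  78.9]
173 161 [592.3 170.   76.1]
```

View pics/topc.png

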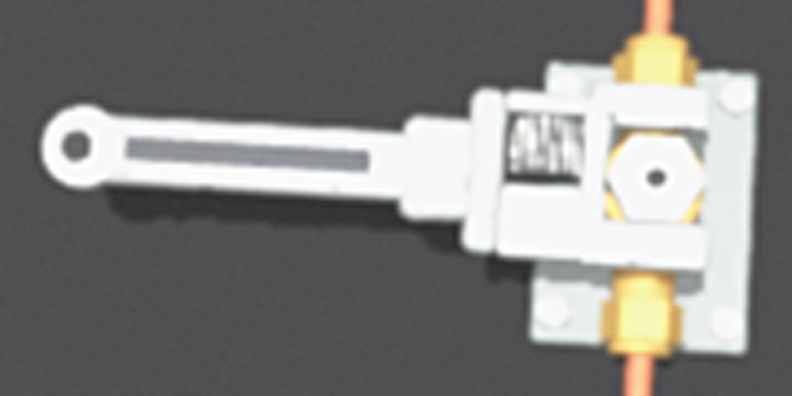

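View pics/scc.png

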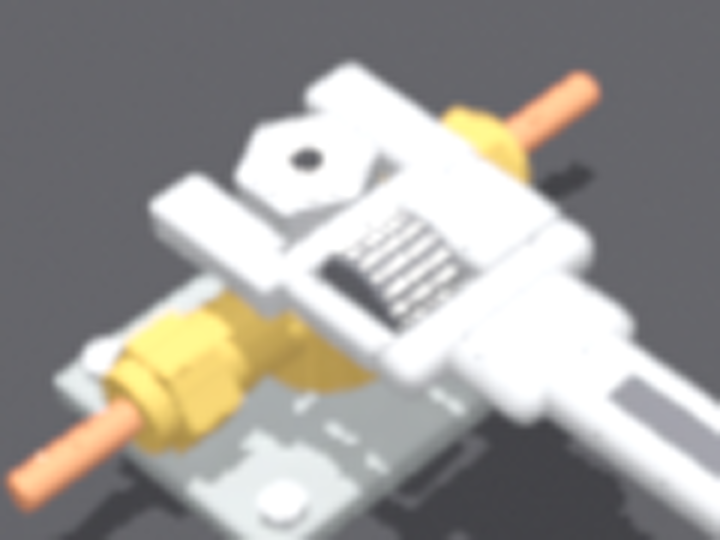

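In the crops the nut's hole is at full-image (303.7,175.1), the ring hole at (171.8,167.7) and the worm at (278.5,167.5). The gap is on the upper side of the nut.

```bash
python3 - <<'E'
from h import *
from scipy.spatial.transform import Rotation as Ro
N=ray("top",303.7,175.1,77);Rg=ray("top",171.8,167.7,77);W=ray("top",278.5,167.5,85)
Ns=ray("scene",150+306/6-.4,175+159/6-.4,77);print("nut",N,Ns,"ring",Rg,"worm",W)
x=(Rg-N)/np.linalg.norm(Rg-N);y=np.array([-x[1],x[0],0]);print("len",np.linalg.norm(Rg-N),"x",x,"y",y,"yaw",np.degrees(np.arctan2(x[1],x[0])))
wt=N+42*x-10*y;wt[2]=86;print("worm pred",wt,"handle",N+150*x)
print(px("scene",wt))
s=read_state();M=Ro.from_quat(s['tool_rot']).as_matrix();print(M.round(3))
E
```

```text
nut [558.40835696 -55.5072413   77.        ] [559.20941873 -56.18742571  77.        ] ring [580.2777164  171.93831369  77.        ] worm [571.67806219 -13.11852366  85.        ]
len 228.4945280870702 x [0.09571065 0.9954092  0.        ] y [-0.9954092   0.09571065  0.        ] yaw 84.5077766477059
worm pred [572.38229618 -14.65716146  86.        ] handle [572.76495422  93.80413843  77.        ]
[214.55732428 213.58214389]
[[ 0.9    0.437 -0.001]
 [ 0.437 -0.9    0.001]
 [ 0.    -0.002 -1.   ]]
```

step_arm:
  commands: "1 1.68 -1.01 0.1 0 0 -0.98; 1 3.36 -2.02 0.2 0 0 -1.96; 1 5.04 -3.03 0.4 0 0 -2.93; 1 6.7 -4.04 0.6 0 0 -3.9; 1 8.4 -5.05 0.8 0 0 -4.9; 1 10.08 -6.06 1.0 0 0 -5.87; 1 11.75 -7.07 1.2 0 0 -6.85; 1 13.4 -8.08 1.4 0 0 -7.8"

```text
time_s: 1.1
tcp_pos: [507.6, -121.9, 362.3]
tool_rot: [0.804, 0.594, -0.0, 0.0]
force: [0.6, -0.7, -0.4]
gripper_width: 14.0
finger_force: 0.0
```

```bash
cat >> h.py <<'E'
from scipy.spatial.transform import Rotation as Ro
def go(tip,yaw):
    s=read_state();M=Ro.from_quat(s['tool_rot']);d=np.array(tip)+[0,0,191]-s['tcp_pos']
    y=np.radians(yaw);c,sn=np.cos(y),np.sin(y);T=Ro.from_matrix(np.array([[c,sn,0],[sn,-c,0],[0,0,-1.]]))
    print("t",s['time_s'].__round__(2),"shift",(M.inv().apply(d)/30).round(3),"turn",(np.degrees((M.inv()*T).as_rotvec())/6).round(3),"tip",(s['tcp_pos']-[0,0,191]).round(1),"F",s['force'].round(1),"w",s['gripper_width'].round(1))
E
python3 -c "
from h import *
go([571.2,-25.1,120],84.5)"
```

```text
Traceback (most recent call last):
  File "h.py", line 12, in go
    print("t",s['time_s'].__round__(2),"shift",(M.inv().apply(d)/30).round(3),"turn",(np.degrees((M.inv()*T).as_rotvec())/6).round(3),"tip",(s['tcp_pos']-[0,0,191]).round(1),"F",s['force'].round(1),"w",s['gripper_width'].round(1))
                                                                                                                                                                                                          ^^^^^^^^^^^^^^^^^^^^^^^^
AttributeError: 'float' object has no attribute 'round'
```

```bash
sed -i "s/s\['gripper_width'\].round(1)/round(s['gripper_width'],1)/;s/s\['time_s'\].__round__(2)/round(s['time_s'],2)/" h.py
python3 -c "
from h import *
go([571.2,-25.1,120],84.5)"
```

```text
t 1.1 shift [3.71  1.077 1.71 ] turn [-0.002  0.002 -1.936] tip [ 507.6 -121.9  171.3] F [ 0.6 -0.7 -0.4] w 14.0
```

step_arm:
  commands: "1 1.2 0.36 0.5 0 0 -0.7; 1 2.4 0.72 1 0 0 -1.4; 1 3.71 1.08 1.5 0 0 -1.94; 1 3.71 1.08 1.71 0 0 -1.94; 1 3.71 1.08 1.71 0 0 -1.94; 1 3.71 1.08 1.71 0 0 -1.94; 1 3.71 1.08 1.71 0 0 -1.94; 1 3.71 1.08 1.71 0 0 -1.94"

```text
time_s: 2.1
tcp_pos: [570.8, -27.7, 312.0]
tool_rot: [0.742, 0.671, 0.0, 0.0]
force: [0.5, 0.8, -0.0]
gripper_width: 0.3
finger_force: 0.0
```

```bash
python3 -c "
from h import *
go([571.2,-25.1,82.5],84.5)
p,d=read_camera('scene');c=p[75:275,130:330];cv2.imwrite('pics/a1.png',cv2.resize(c,None,fx=3,fy=3,interpolation=cv2.INTER_CUBIC))
print(px('scene',np.array([572.3,-14.2,86])),px('scene',np.array([571.2,-25.1,120])))"
```

```text
t 2.1 shift [0.086 0.005 1.282] turn [ 0.008  0.001 -0.038] tip [570.8 -27.7 121. ] F [ 0.5  0.8 -0. ] w 0.3
[214.82751274 213.68487264] [207.83756405 193.28108181]
```

View pics/a1.png

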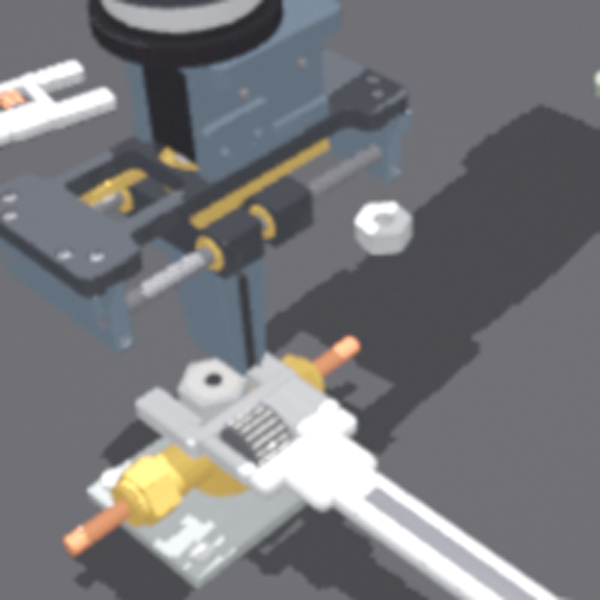

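The fingertip is at about crop (240,360), i.e. pixel (210,195), as predicted and just nutward of the worm. Now I'll press.

step_arm:
  commands: "1 0.05 0 0.5 0 0 0; 1 0.09 0 1.0 0 0 -0.04; 1 0.09 0 1.2 0 0 -0.04; 1 0.09 0 1.28 0 0 -0.04; 1 0.09 0 1.28 0 0 -0.04; 1 0.09 0 1.28 0 0 -0.04; 1 0.09 0 1.28 0 0 -0.04; 1 0.09 0 1.28 0 0 -0.04"

```text
time_s: 3.15
tcp_pos: [570.5, -24.2, 273.5]
tool_rot: [0.74, 0.673, -0.001, -0.001]
force: [-3.7, 0.7, 4.9]
gripper_width: 0.6
finger_force: 2.8
```

```bash
python3 -c "
from h import *
go([573.3,-3.2,82.5],84.5)"
```

```text
t 3.15 shift [ 0.706  0.025 -0.001] turn [-0.021 -0.002  0.012] tip [570.5 -24.2  82.5] F [-3.7  0.7  4.9] w 0.6
```

step_arm:
  commands: "1 0 0 0.05 0 0 0; 1 0.12 0 0.05 0 0 0; 1 0.24 0 0.05 0 0 0; 1 0.36 0 0.05 0 0 0; 1 0.48 0 0.05 0 0 0; 1 0.6 0 0.05 0 0 0; 1 0.72 0 0.05 0 0 0; 1 0.72 0 0.05 0 0 0"

```text
time_s: 4.15
tcp_pos: [572.6, -2.9, 272.3]
tool_rot: [0.74, 0.673, -0.001, -0.0]
force: [-4.8, -0.1, 7.6]
gripper_width: 0.2
finger_force: 3.9
```

```bash
python3 -c "
from h import *
go([571.2,-25.2,95],84.5)
p,d=read_camera('top');c=p[135:225,225:335];cv2.imwrite('pics/a2.png',cv2.resize(c,None,fx=5,fy=5,interpolation=cv2.INTER_CUBIC))"
```

```text
t 4.15 shift [-0.746  0.022 -0.455] turn [-0.017  0.007  0.015] tip [572.6  -2.9  81.3] F [-4.8 -0.1  7.6] w 0.2
```

View pics/a2.png

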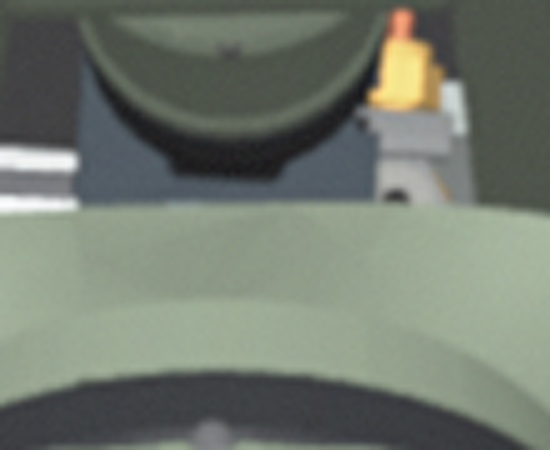

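The top view is blocked by the arm (only the jaw tip shows, around crop (415,130)), so I'll use the scene camera from here.

step_arm:
  commands: "1 0 0 -0.3 0 0 0; 1 -0.2 0 -0.5 0 0 0; 1 -0.5 0 -0.5 0 0 0; 1 -0.75 0 -0.5 0 0 0; 1 -0.75 0 -0.5 0 0 0; 1 -0.75 0 -0.5 0 0 0; 1 -0.75 0 -0.5 0 0 0; 1 -0.75 0 -0.5 0 0 0"

```text
time_s: 5.2
tcp_pos: [571.1, -25.2, 286.5]
tool_rot: [0.74, 0.673, -0.0, -0.0]
force: [-0.7, -0.6, 0.4]
gripper_width: 0.5
finger_force: 0.0
```

```bash
python3 -c "
from h import *
go([571.2,-25.2,82],84.5)
p,d=read_camera('scene')
q=cv2.imread('pics/scene0.png')
f=lambda p:cv2.resize(p[185:245,170:245],None,fx=5,fy=5,interpolation=cv2.INTER_CUBIC)
cv2.imwrite('pics/a3f.png',p);cv2.imwrite('pics/a3.png',np.hstack([f(q),f(p)]))"
```

```text
t 5.2 shift [-0.001  0.002  0.45 ] turn [-0.     0.     0.013] tip [571.1 -25.2  95.5] F [-0.7 -0.6  0.4] w 0.5
```

View pics/a3.png

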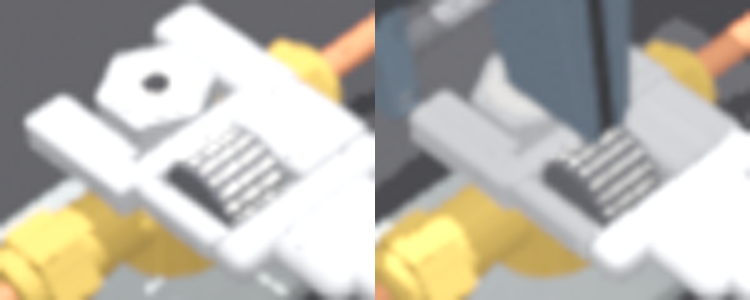

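The jaw's tip corner moved from (27,115) to (38,105) in the 5x crops, roughly 3 mm closer to the nut. The handle collar is unchanged at (220,262), so there is no swing. Second stroke.

step_arm:
  commands: "1 0 0 0.3 0 0 0; 1 0 0 0.48 0 0 0; 1 0.05 0 0.48 0 0 0; 1 0.2 0 0.48 0 0 0; 1 0.35 0 0.48 0 0 0; 1 0.5 0 0.48 0 0 0; 1 0.65 0 0.48 0 0 0; 1 0.78 0 0.48 0 0 0"

```text
time_s: 6.25
tcp_pos: [573.5, -3.1, 272.8]
tool_rot: [0.739, 0.673, -0.001, 0.002]
force: [-0.5, -5.6, 6.0]
gripper_width: 0.6
finger_force: 3.1
```

step_arm:
  commands: "1 0 0 -0.3 0 0 0; 1 -0.2 0 -0.5 0 0 0; 1 -0.5 0 -0.5 0 0 0; 1 -0.78 0 -0.5 0 0 0; 1 -0.78 0 -0.5 0 0 0; 1 -0.78 0 -0.5 0 0 0; 1 -0.78 0 -0.5 0 0 0; 1 -0.78 0 -0.5 0 0 0"

```text
time_s: 7.25
tcp_pos: [571.1, -25.1, 287.1]
tool_rot: [0.74, 0.673, -0.0, -0.0]
force: [0.1, 0.4, -0.0]
gripper_width: 0.7
finger_force: 0.0
```

```bash
python3 -c "
from h import *
go([571.2,-25.2,82],84.5)
p,d=read_camera('scene')
cv2.imwrite('pics/a4f.png',p)
q=cv2.imread('pics/a3f.png')
def tmpl(a,b,box,n):
    y0,y1,x0,x1=box
    g=lambda i:cv2.cvtColor(i,cv2.COLOR_BGR2GRAY).astype(np.float32)[y0:y1,x0:x1]
    w=cv2.createHanningWindow((x1-x0,y1-y0),cv2.CV_32F);print(n,cv2.phaseCorrelate(g(a),g(b),w))
tmpl(q,p,(198,222,174,198),'jaw');tmpl(q,p,(220,280,215,330),'handle')
"
```

```text
t 7.25 shift [-0.002  0.003  0.47 ] turn [-0.     0.     0.014] tip [571.1 -25.1  96.1] F [ 0.1  0.4 -0. ] w 0.7
jaw ((0.34466281134248256, 0.05799234044075163), 0.7852997436291642)
handle ((-0.02398989622385983, 0.2196558379345781), 1.0447877502441407)
```

Drag rose to 5.6 N against 0.1 N before, and the jaw only moved slightly, so it appears snug. I'll make one more stroke to be sure.

step_arm:
  commands: "1 0 0 0.3 0 0 0; 1 0 0 0.5 0 0 0; 1 0.05 0 0.52 0 0 0; 1 0.2 0 0.52 0 0 0; 1 0.35 0 0.52 0 0 0; 1 0.5 0 0.52 0 0 0; 1 0.65 0 0.52 0 0 0; 1 0.78 0 0.52 0 0 0"

```text
time_s: 8.3
tcp_pos: [573.7, -3.1, 272.2]
tool_rot: [0.739, 0.673, -0.001, 0.002]
force: [-1.0, -5.6, 5.6]
gripper_width: 0.6
finger_force: 2.9
```

step_arm:
  commands: "1 0 0 -0.6 0 0 0; 1 0 0 -1.5 0 0 0; 1 0 0 -1.5 0 0 0; 1 0 0 -1.5 0 0 0; 1 0 0 -1.5 0 0 0; 1 0 0 -1.5 0 0 0; 1 0 0 -1.5 0 0 0; 1 0 0 -1.5 0 0 0"

```text
time_s: 9.3
tcp_pos: [573.3, -2.0, 316.4]
tool_rot: [0.74, 0.673, -0.0, -0.0]
force: [0.2, 0.4, 0.1]
gripper_width: 0.3
finger_force: 0.0
```

```bash
python3 -c "
from h import *
p,d=read_camera('scene')
q=cv2.imread('pics/a4f.png')
f=lambda p:cv2.resize(p[185:245,170:245],None,fx=5,fy=5,interpolation=cv2.INTER_CUBIC)
cv2.imwrite('pics/a5f.png',p);cv2.imwrite('pics/a5.png',np.hstack([f(q),f(p)]))
x=np.array([.0957,.9954,0]);y=np.array([-.9954,.0957,0]);N=np.array([558.6,-55.7,0])
P=N+150*x+[0,0,62];print(P+38*y,P)
go(P+45*y+[0,0,60],84.5)
"
```

```text
[535.1298  97.2466  62.    ] [572.955  93.61   62.   ]
t 9.35 shift [ 3.174 -1.814  0.116] turn [-0.001  0.001  0.011] tip [573.3  -2.  125.5] F [-0.7  0.6 -0.2] w 0.4
```

View pics/a5.png

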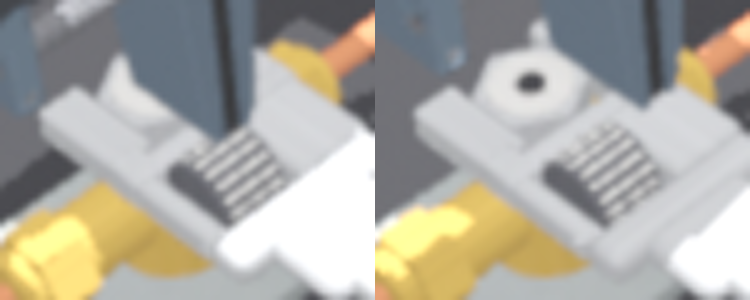

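Snug: the jaw sits against the nut, with no change between the last two strokes (jaw tip at about (42,112) in both panels). Now I'll move beside the handle.

step_arm:
  commands: "1 1.2 -0.7 0 0 0 0; 1 2.4 -1.4 0 0 0 0; 1 3.17 -1.8 0.1 0 0 0; 1 3.17 -1.8 0.6 0 0 0; 1 3.17 -1.8 1.2 0 0 0; 1 3.17 -1.8 1.8 0 0 0; 1 3.17 -1.8 2.1 0 0 0; 1 3.17 -1.8 2.1 0 0 0"

```text
time_s: 10.35
tcp_pos: [528.7, 97.2, 252.7]
tool_rot: [0.74, 0.673, -0.001, -0.0]
force: [-0.3, -0.6, 0.6]
gripper_width: 0.5
finger_force: 0.0
```

```bash
python3 -c "
from h import *
N=np.array([558.6,-55.7,0])
for th in (0,10,20,31):
    a=np.radians(84.5-th);x=np.array([np.cos(a),np.sin(a),0]);y=np.array([-x[1],x[0],0])
    go(N+150*x+(27 if th else 30)*y+[0,0,64],84.5-th)
"
```

```text
t 10.35 shift [ 0.023  0.481 -0.077] turn [-0.014  0.006  0.005] tip [528.7  97.2  61.7] F [-0.3 -0.6  0.6] w 0.5
t 10.35 shift [ 0.102  1.463 -0.079] turn [-0.013  0.007  1.672] tip [528.7  97.2  61.7] F [-0.3 -0.6  0.6] w 0.5
t 10.35 shift [ 0.028  2.346 -0.08 ] turn [-0.013  0.009  3.338] tip [528.7  97.2  61.7] F [-0.3 -0.6  0.6] w 0.5
t 10.35 shift [-0.23   3.285 -0.081] turn [-0.012  0.01   5.172] tip [528.7  97.2  61.7] F [-0.3 -0.6  0.6] w 0.5
```

step_arm:
  commands: "1 0.02 0.3 0 0 0 0; 1 0.02 0.48 0 0 0 0; 1 0.04 0.65 0 0 0 0.27; 1 0.06 0.82 0 0 0 0.55; 1 0.08 0.98 0 0 0 0.83; 1 0.09 1.14 0 0 0 1.1; 1 0.1 1.3 0 0 0 1.4; 1 0.1 1.46 0 0 0 1.67"

```text
time_s: 11.35
tcp_pos: [572.7, 96.6, 253.5]
tool_rot: [0.796, 0.605, -0.0, -0.0]
force: [-1.8, 0.2, 0.5]
gripper_width: 0.6
finger_force: 0.9
```

```bash
python3 -c "
from h import *
N=np.array([558.6,-55.7,0])
for th in (10,17,24,31):
    a=np.radians(84.5-th);x=np.array([np.cos(a),np.sin(a),0]);y=np.array([-x[1],x[0],0])
    go(N+150*x+27*y+[0,0,63],84.5-th)
"
```

```text
t 11.35 shift [-0.017  0.003 -0.017] turn [-0.002  0.002 -0.011] tip [572.7  96.6  62.5] F [-1.8  0.2  0.5] w 0.6
t 11.35 shift [ 0.056  0.619 -0.017] turn [-0.002  0.002  1.156] tip [572.7  96.6  62.5] F [-1.8  0.2  0.5] w 0.6
t 11.35 shift [ 0.054  1.239 -0.017] turn [-2.000e-03  2.000e-03  2.323e+00] tip [572.7  96.6  62.5] F [-1.8  0.2  0.5] w 0.6
t 11.35 shift [-0.025  1.855 -0.017] turn [-2.000e-03  2.000e-03  3.489e+00] tip [572.7  96.6  62.5] F [-1.8  0.2  0.5] w 0.6
```

Contact is good at 1.8 N. I'll push on to about 31°.

step_arm:
  commands: "1 0.03 0.26 0 0 0 0.5; 1 0.05 0.52 0 0 0 1.0; 1 0.06 0.78 0 0 0 1.5; 1 0.06 1.04 0 0 0 2.0; 1 0.05 1.3 0 0 0 2.5; 1 0.02 1.56 0 0 0 3.0; 1 0 1.75 0 0 0 3.3; 1 -0.02 1.86 0 0 0 3.5"

```text
time_s: 12.35
tcp_pos: [626.4, 81.1, 253.5]
tool_rot: [0.893, 0.45, 0.0, -0.0]
force: [-1.2, 1.8, 0.8]
gripper_width: 0.3
finger_force: 0.9
```

step_arm:
  commands: "1 0 0 0 0 0 0; 1 0 -0.3 0 0 0 0; 1 0 -0.8 0 0 0 0; 1 0 -0.8 -1 0 0 0; 1 0 -0.8 -3 0 0 0; 1 0 -2.5 -5 0 0 0; 1 0 -4.5 -5 0 0 0; 1 0 -6 -5 0 0 0"

```text
time_s: 13.35
tcp_pos: [478.9, 189.2, 405.0]
tool_rot: [0.893, 0.45, 0.002, 0.0]
force: [-0.0, 1.8, -0.3]
gripper_width: 0.4
finger_force: 0.0
```

```bash
python3 -c "
from h import *
go([500,0,200],53.5)
p,d=read_camera('scene');q,_=read_camera('top')
cv2.imwrite('pics/f.png',np.hstack([cv2.resize(p[150:320,140:360],None,fx=1.8,fy=1.8),cv2.resize(q[90:260,130:350],None,fx=1.8,fy=1.8)]))
"
```

```text
t 13.35 shift [-4.656  4.312  0.459] turn [ 0.014 -0.027  0.008] tip [478.9 189.2 214. ] F [-0.   1.8 -0.3] w 0.4
```

View pics/f.png

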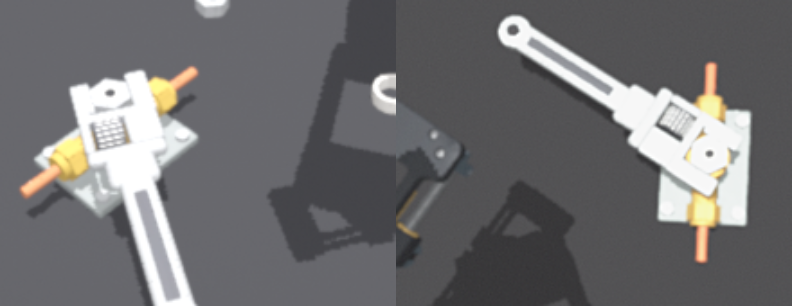

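The ring hole moved to about (195,107), with the nut at (304,175.5), so the wrench has turned about 29° clockwise. The nut sits between the jaws with its flats aligned, and the arm is clear.

```bash
python3 -c "
from station import *
print(job.close_job())"
```

```text
the job is handed in; nothing more can be done
None
```

I rolled the jaw snug on the nut with the worm, then pushed the wrench about 29° clockwise with the nut in its grip, left it on the nut with the arm clear, and handed the job in at about 13.5 s; the hand-in returned no verdict.

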